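Tip the tilt tray's instrument cases into the basket

ROBOT

A 6-joint arm with a two-finger parallel gripper is mounted at the origin on the work surface. World frame = base frame: x ahead of the robot, y to its left, z up, the work surface at z = 0. Lengths are in m, angles in rad, forces in N, time in s.
With the tool pointing down it reaches from about 0.375 to 0.9 m from the base axis. Payload 3.1 kg.
Tool frame: the origin (TCP) lies at the very end of the fingers, on their centre line; the grasp point (between the pads) lies 19 mm behind it (r.grip_point_offset is the distance from the TCP to the grasp point, in m); z points along the fingers, y is the direction in which the jaws open and shut (so a half turn about z gives the same grasp; the last joint's range is limited). The gripper opens to 85 mm and grips with 20 to 120 N. Pads are 22 mm wide; open, the fingers measure 114 mm over their backs; the gripper's body (76 mm by 85 mm) begins 54 mm behind the grasp point. The pads swing forward as they close: fully open they stand 13 mm farther back than shut.
Start: joints at [-0.178, 0.527, 1.433, -0, 1.181, -0.178], TCP at [0.625, 0, 0.231] pointing down, gripper open.
Joint ranges: [-3.08, 3.08], [-0.75, 2.2], [0.22, 2.44], [-1.43, 4.57], [0, 2.65], [-2.85, 2.85]. Speed limits (rad/s): [2.79, 2.79, 3.14, 3.14, 3.14, 3.14].

INTERFACE

Orientations are given as a rotation vector (axis times angle).
In Python, from workcell import r gives the robot as it stands.
- The arm moves only by the tool carry_out, never from a script. Its argument "motion" is a list that holds one entry, the list of rows, each a list of 7 numbers: the shift along the tool's x, y, z in cm, then the turn, a rotation vector about the tool's x, y, z in degrees, then the closure in counts, from 0 (fully open) to 255 (shut). In form: [[[x, y, z, rx, ry, rz, hand], ...]]. A call has 1 to 10 rows; each row is the pose to reach, as a shift and turn from the pose measured when the call began, along the tool's axes at that moment; what a row does not reach only later rows make up. A row lasts 1/8 s, in which the tool goes at most 62.5 mm and 10.7 degrees, less where a joint would pass 70% of its speed; a pose out of reach is approached as far as the arm can. A call with a gripper value outside its range is refused whole. The fingers move at their own pace and stop on an object; "force" is the grip in N (left out, the last holds). Time passes only in rows, so rows that repeat a pose let the fingers close. It gives the time, the measured TCP pose, the force and the opening at its end, in the units of the state.
- r.sense(): the state, without advancing time (a new reading comes with each control period).
- r.snapshot(name): name is "scene" or "side" or "wrist"; returns a dict with "img" (400x640x3 uint8, blue, green, red), "vertical_fov" (degrees; the focal length in pixels is half the picture's height over the tangent of half this angle, whatever the lens; pixels are square), "cx", "cy" (the principal point, pixels), "k1" (the pictures are not rectified: a ray, as slopes to the right and down, at radius r is drawn at 1 + k1 r^2 times it, then the intrinsics apply), "rvec" (rotation vector, rad) and "tvec" (3), from world to camera coordinates, as OpenCV has them; the wrist camera has in their place "mount" (4x4, takes a point from camera to tool coordinates, whose origin is the TCP and whose axes are the flange's). Camera axes: x right, y down, z forward; pixel columns grow to the right and rows downward; lengths in m; the calibration is good to about 2 mm. A picture is of the moment at which its call begins: read the wrist's pose just before it. There is no depth.
- r.close_job(): hands the job in, once; it reports no verdict.
The state is a dict: "clock": time; "joint_positions": joint angles; "qvel": joint speeds; "joint_efforts": joint torques, N m; "position": TCP position; "tcp_rot": TCP orientation; "ft_force": force on the tool from outside, world axes, zero at the start; "ft_torque": the same for the moment, N m; "grip_width": finger opening in m.
Only numpy, scipy, OpenCV 4.12 (cv2) and the standard library are available. Lean on these libraries where they do the work, as an engineer would, in place of code of your own. Each camera call takes 0.05 s, during which the arm holds its last target. There are 200 camera calls.

TASK

Take the white cleaner bottle out of the basket bay and stand it on its round green mat, then set the metal basket down squarely on the bay in front of the tilt tray's lip. Then lift the tray's handle until all three instrument cases have slid into the basket, lower the tray gently all the way back down by its handle, and let go. Leave everything else on the bench where it stands.

Things in the scene. Friction and masses are not known exactly. Their poses are not given: they have to be found in the camera images.
- tray (a joint): Hinge angle of the blue plastic tilt tray, in rad: 0 = lowered, level, resting on its two posts; it grows as the handle end is lifted; stop at 1.15. Lightly damped (0.15 N m s/rad) and not held: let go when raised, it falls shut. Tray 0.4 kg, 138 mm wide, floor 5 mm thick with white liner, 30 mm walls on both sides and at the handle end, open at the hinge end.
- hinge (a point): Point on the tray's hinge axis at the middle of its width, 90 mm above the bench, on the tilting tray (its axes tilt with the tray: local x is the hinge axis; with the tray level they are those of the stand). From the axis the tray floor (top 2.5 mm above the axis) runs 200 mm in -y to the handle end and 15 mm in +y to the open lip over which the cases slide.
- handle (a point): Middle of the round steel handle bar (12 mm diameter, 96 mm long, parallel to the hinge axis) raised above the tray's free end: in the tray's frame it lies 215 mm from the hinge axis in -y and 85 mm above it, so it moves on an arc of 231 mm radius about the hinge. Below the bar is free space down to the end wall's top, 52 mm lower. Moves with the tray; with the tray level it is 175 mm above the bench.
- bay (a point): Centre of the basket bay at bench height: a black pad with a yellow edge, 190 x 160 mm (1 mm thick, no obstacle), fixed on the tray stand beyond the lip. Its x is parallel to the hinge axis, y points away from the tray, z up. It lies 105 mm beyond the hinge axis in +y; the pad's near edge is 10 mm beyond the lip (lip underside 87 mm above the bench, stand cheeks 100 mm high either side of the tray at the hinge, outer faces 81 mm from the middle).
- bottle_c (a point): Centre (75 mm up) of the white cleaner bottle with green label and blue cap: 54 mm diameter, 150 mm tall with its cap, about 0.3 kg. Starts standing in the bay.
- mat: Centre of the flat round bottle mat, green ring with a white middle, 100 mm diameter, lying on the bench (1 mm thick, no obstacle).
- basket_c (a point): Centre (30 mm up) of the metal instrument basket: outside 190 (x) x 160 (y) x 60 mm high, walls 5 mm, open top, about 0.5 kg, loose on the bench, either way round serves. x is its long side.
- bail (a point): Middle of the basket's overhead carrying bar, 145 mm above the basket's underside and over its centre: round steel, 12 mm diameter, 185 mm long, parallel to the basket's x, on an upright at each end. The cases pass beneath it.
- case0_c (a point): Centre (11 mm up) of the green instrument case with a white clip and a black seam: 80 (x) x 40 (y) x 22 (z) mm, about 0.12 kg, smooth (friction 0.25 to 0.36 against everything, so it begins to slide at about 15 to 20 degrees of tilt). Starts flat in the tilt tray with its length roughly along the slide.
- case1_c (a point): Centre (11 mm up) of the orange instrument case with a white clip and a black seam: 80 (x) x 40 (y) x 22 (z) mm, about 0.12 kg, smooth (friction 0.25 to 0.36 against everything, so it begins to slide at about 15 to 20 degrees of tilt). Starts flat in the tilt tray with its length roughly along the slide.
- case2_c (a point): Centre (11 mm up) of the steel-coloured instrument case with a white clip and a black seam: 80 (x) x 40 (y) x 22 (z) mm, about 0.12 kg, smooth (friction 0.25 to 0.36 against everything, so it begins to slide at about 15 to 20 degrees of tilt). Starts flat in the tilt tray with its length roughly along the slide.
- jar_c (a point): Bystander, loose: amber glass jar with white lid, 68 mm diameter, 90 mm tall (centre 45 mm up).
- bowl_c (a point): Bystander, loose: small steel bowl, 84 mm diameter, 45 mm tall (centre 22 mm up), beside the tilt tray.
- soap_c (a point): Bystander, loose: clear soap bottle with red cap, 56 mm diameter, 140 mm tall (centre 70 mm up), beyond the handle end of the tray.
- tub_c (a point): Bystander, loose: white tub with blue label, 54 mm diameter, 80 mm tall (centre 40 mm up), beside the bay.
- carton_c (a point): Bystander, loose: white carton 100 x 50 x 60 mm tall (centre 30 mm up), near the basket's start.
- brush_c (a point): Bystander, loose: blue-handled brush 180 mm long lying on the bench behind the bay.

How it is judged:
By the outcome, as a careful person would: the job done as asked, in the order asked, and still so for the second after the job is handed in, with the robot touching nothing.
It also fails if it takes over 72 s, if anything falls off the work surface, if the arm or the gripper's body presses on something with over 40 N, if the wrist force passes 120 N, or if a joint passes its speed limit or range.

## Working session

There is one attempt and no reset: what is moved stays moved. The work goes in short steps, Python scripts to look and compute and a tool call to move; the robot and the scene stay as the last step left them, time stands still between calls to the robot, and variables do not carry over. Pictures are saved under pics/ and viewed, about 8 in all and at most 12, crops included, and the job is handed in when it is done.

Besides the shell and the picture viewer there is one more tool, called after "Emit:" by a JSON object that holds its "method" and its "body", one argument or row to a line. carry_out: Moves the arm, as the interface text tells. Its arguments: {"type":"object","properties":{"motion":{"type":"array"},"force":{"type":"number"}},"required":["motion"]}

```bash
ls; mkdir -p pics
python3 - <<'E'
from workcell import r
import cv2, numpy as np
print(r.sense())
for n in ["scene","side"]:
    s=r.snapshot(n); cv2.imwrite(f"pics/{n}0.png",s["img"]); print({k:v for k,v in s.items() if k!="img"})
    np.savez(f"pics/{n}0.npz",**s)
s=r.snapshot("wrist"); cv2.imwrite("pics/wrist0.png",s["img"]); print({k:v for k,v in s.items() if k!="img"})
E
```

```text
pics
{'clock': 0.0, 'joint_positions': array([-1.78498837e-01,  5.28466246e-01,  1.43389671e+00,  2.59435486e-06,
        1.18138709e+00, -1.78502359e-01]), 'qvel': array([ 0.00088225, -0.00015867, -0.00127863,  0.00038857, -0.00194654,
       -0.00145446]), 'joint_efforts': array([ 2.50220628e-04, -4.42344439e+01, -1.78024775e+01, -2.06930472e-04,
        8.36740597e-03,  2.24214921e-05]), 'position': array([6.24290749e-01, 1.58876820e-04, 2.30335342e-01]), 'tcp_rot': array([-2.22018418e+00, -2.22018981e+00,  1.92853659e-03]), 'ft_force': array([ 5.89698002e-01, -1.22365476e+00, -4.94938244e-04]), 'ft_torque': array([-0.02618382,  0.02720788,  0.01463497]), 'grip_width': 0.08548158662593106}
{'vertical_fov': 46.720678607512596, 'cx': 325.1042063756095, 'cy': 198.59544815097604, 'k1': -0.04493535980143946, 'rvec': array([ 1.00402729,  2.41374003, -1.11676374]), 'tvec': array([ 0.39895457, -0.21682439,  1.70441346])}
{'vertical_fov': 42.29218386384415, 'cx': 321.48793920887374, 'cy': 196.32016033730275, 'k1': 0.051391999654993616, 'rvec': array([ 0.78090669, -2.53873712,  1.17168285]), 'tvec': array([0.49715222, 0.28979659, 1.22875875])}
{'vertical_fov': 58.3327905652988, 'cx': 315.02479708929826, 'cy': 202.91987712827486, 'k1': -0.07668596325795098, 'mount': array([[ 2.88280126e-04, -9.62224511e-01, -2.72257062e-01,
         6.79834553e-02],
       [ 9.99999547e-01,  5.24442894e-04, -7.94660051e-04,
        -1.32809777e-04],
       [ 9.07424660e-04, -2.72256710e-01,  9.62224226e-01,
        -1.43181821e-01],
       [ 0.00000000e+00,  0.00000000e+00,  0.00000000e+00,
         1.00000000e+00]])}
```

View pics/scene0.png

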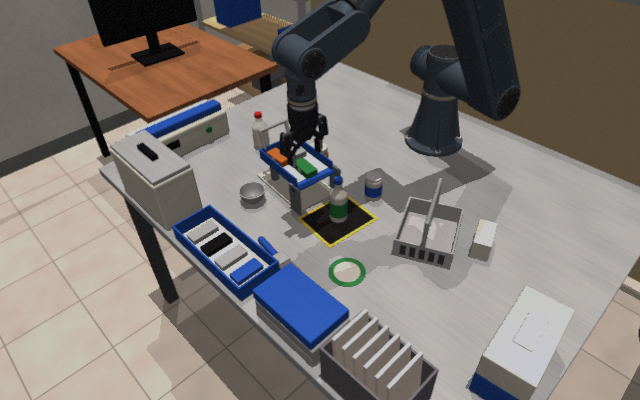

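View pics/side0.png

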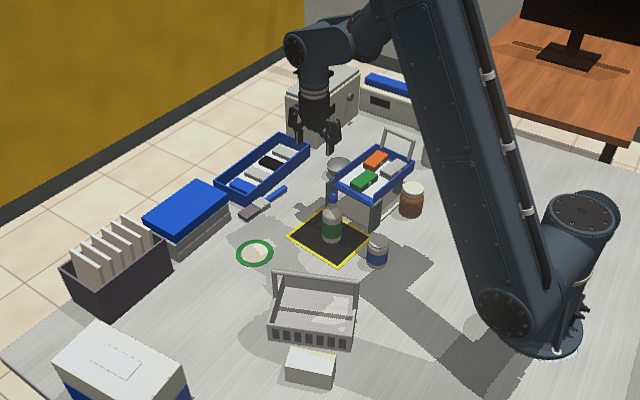

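Both views show the bay, with the bottle on it (scene ~(338,222)), the mat (347,271), the basket (428,235), the tray (297,162) and the bystanders. Next I'll set up the helpers and make enlarged crops.

```bash
cat > h.py <<'E'
import numpy as np, cv2
from scipy.spatial.transform import Rotation as R
def cam(s,pose=None):
    f=200/np.tan(np.radians(s["vertical_fov"])/2)
    K=np.array([[f,0,s["cx"]],[0,f,s["cy"]],[0,0,1.]]); d=np.array([s["k1"],0,0,0.])
    if pose is None:
        Rm=cv2.Rodrigues(np.asarray(s["rvec"]))[0].T; o=-Rm@s["tvec"]
    else:
        M=np.eye(4); M[:3,:3]=R.from_rotvec(pose["tcp_rot"]).as_matrix(); M[:3,3]=pose["position"]
        M=M@s["mount"]; Rm=M[:3,:3]; o=M[:3,3]
    return K,d,Rm,o
def rays(c,px):
    u=cv2.undistortPoints(np.array(px,float).reshape(-1,1,2),c[0],c[1]).reshape(-1,2)
    v=np.c_[u,np.ones(len(u))]@c[2].T
    return v/np.linalg.norm(v,axis=1)[:,None]
def plane(c,px,z):
    v=rays(c,px); return c[3]+v*((z-c[3][2])/v[:,2])[:,None]
def tri(c1,p1,c2,p2):
    a=rays(c1,[p1])[0]; b=rays(c2,[p2])[0]
    t=np.linalg.lstsq(np.c_[a,-b],c2[3]-c1[3],rcond=None)[0]
    A=c1[3]+a*t[0]; B=c2[3]+b*t[1]; return (A+B)/2,np.linalg.norm(A-B)
def proj(c,X):
    Rm=c[2].T; return cv2.projectPoints(np.array(X,float).reshape(-1,3),cv2.Rodrigues(Rm)[0],-Rm@c[3],c[0],c[1])[0].reshape(-1,2)
def blobs(img,lo,hi,amin=30):
    m=cv2.inRange(cv2.cvtColor(img,cv2.COLOR_BGR2HSV),np.array(lo),np.array(hi))
    cs,_=cv2.findContours(m,cv2.RETR_EXTERNAL,cv2.CHAIN_APPROX_NONE)
    return sorted([c for c in cs if cv2.contourArea(c)>amin],key=cv2.contourArea,reverse=True)
E
python3 - <<'E'
from h import *
A=dict(np.load("pics/scene0.npz")); B=dict(np.load("pics/side0.npz"))
for n,s in (("scene",A),("side",B)):
    c=cam(s)
    print(n,c[3])
    for nm,lo,hi in (("yellow",(22,120,100),(35,255,255)),("green",(55,100,50),(85,255,255)),("orange",(5,170,120),(15,255,255)),("blue",(105,150,80),(125,255,255))):
        for k in blobs(s["img"],lo,hi)[:5]:
            x,y,w,h=cv2.boundingRect(k); mc=(x+w/2-.5,y+h/2-.5)
            q=cv2.boxPoints(cv2.minAreaRect(k)).round(1).tolist()
            print(nm,(x,y,w,h),cv2.contourArea(k),plane(c,[mc],0.)[0].round(3))
            if nm=="yellow":
                ap=cv2.approxPolyDP(cv2.convexHull(k),6,True).reshape(-1,2); print(ap.tolist(),plane(c,ap,0.001).round(3).tolist())
a=cv2.resize(A["img"][95:280,230:500],None,fx=2.9,fy=2.9,interpolation=cv2.INTER_CUBIC)
b=cv2.resize(B["img"][120:390,220:440],None,fx=2.2,fy=2.2,interpolation=cv2.INTER_CUBIC)
cv2.imwrite("pics/ca.png",a); cv2.imwrite("pics/cb.png",b)
print(a.shape,b.shape)
E
```

```text
scene [1.2745542  0.75299416 0.95901732]
yellow (297, 196, 81, 52) 310.0 [0.559 0.049 0.   ]
[[377, 218], [330, 247], [297, 218], [348, 196]] [[0.465, 0.126, 0.001], [0.648, 0.108, 0.001], [0.633, -0.048, 0.001], [0.451, -0.007, 0.001]]
green (329, 258, 36, 29) 769.5 [0.681 0.204 0.   ]
green (296, 158, 21, 17) 181.0 [ 0.435 -0.221  0.   ]
green (330, 203, 16, 15) 138.0 [0.521 0.014 0.   ]
orange (267, 148, 20, 15) 122.0 [ 0.463 -0.346  0.   ]
blue (172, 205, 106, 85) 4102.5 [ 0.857 -0.108  0.   ]
blue (252, 263, 96, 81) 3744.5 [0.837 0.189 0.   ]
blue (145, 100, 75, 35) 537.0 [ 0.558 -0.83   0.   ]
blue (297, 168, 38, 22) 221.5 [ 0.46  -0.147 -0.   ]
blue (260, 148, 36, 32) 37.0 [ 0.494 -0.304  0.   ]
side [0.00202557 0.89962076 1.015711  ]
yellow (74, 9, 44, 51) 475.5 [ 2.165 -0.452  0.   ]
[[105, 9], [117, 37], [94, 57], [75, 57], [79, 16]] [[2.373, -0.673, 0.001], [2.06, -0.487, 0.001], [1.975, -0.296, 0.001], [2.038, -0.249, 0.001], [2.398, -0.54, 0.001]]
yellow (285, 207, 86, 63) 397.5 [0.546 0.049 0.   ]
[[370, 235], [338, 269], [285, 236], [321, 207]] [[0.455, -0.026, 0.001],
[... 394 characters left out ...]
0.001], [2.011, -0.739, 0.001], [2.212, -0.916, 0.001]]
yellow (123, 113, 21, 20) 124.5 [ 1.441 -0.042  0.   ]
[[136, 113], [143, 122], [126, 132], [124, 121]] [[1.48, -0.091, 0.001], [1.413, -0.064, 0.001], [1.411, 0.013, 0.001], [1.473, -0.03, 0.001]]
green (236, 240, 37, 27) 741.5 [0.677 0.207 0.   ]
green (350, 170, 28, 18) 219.0 [ 0.598 -0.234  0.   ]
orange (364, 150, 24, 17) 182.0 [ 0.621 -0.35   0.   ]
blue (141, 132, 169, 111) 3861.0 [0.928 0.044 0.   ]
blue (366, 73, 43, 24) 348.0 [ 0.829 -0.812  0.   ]
blue (331, 180, 43, 26) 257.5 [ 0.592 -0.155  0.   ]
blue (63, 382, 30, 18) 141.5 [0.729 0.709 0.   ]
blue (265, 185, 22, 16) 91.5 [ 0.784 -0.023  0.   ]
(536, 783, 3) (594, 484, 3)
```

View pics/ca.png

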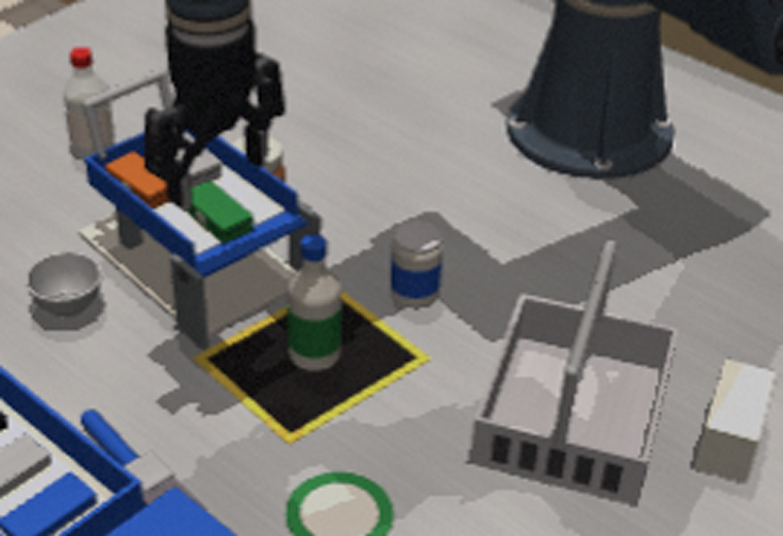

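View pics/cb.png

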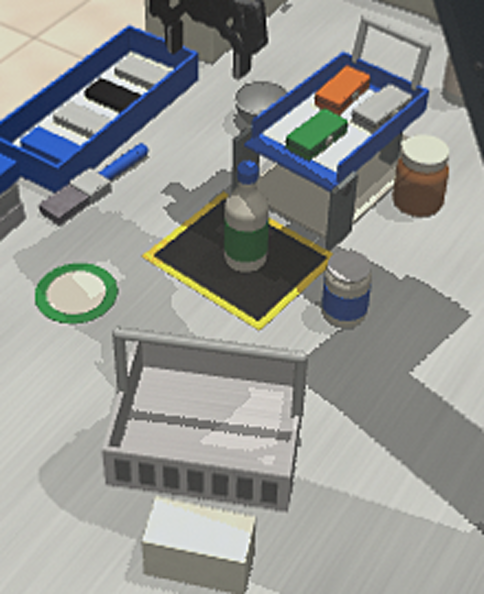

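The enlarged crops resolve the details: the bail ends are at scene (441,179)/(427,223) and side (272,271)/(358,282). The handle ends are at scene (260,130)/(287,121) and side (385,129)/(415,140). The bottle cap is at scene (338,180) and side (333,198).

Run:
```python
from h import *
A=cam(dict(np.load("pics/scene0.npz"))); B=cam(dict(np.load("pics/side0.npz")))
P=lambda x,y:(230+x/2.9,95+y/2.9)
Q=lambda x,y:(220+x/2.2,120+y/2.2)
for n,a,b in (("handle far",(88,103),(363,20)),("handle near",(165,75),(430,45)),("bail near base",(612,245),(303,357)),("bail far",(570,372),(115,333)),
 ("cap",(313,245),(248,170)),("tub top",(418,237),(349,268)),("bowl top",(65,272),(262,100)),
 ("basket rim farcorner",(675,332),(105,452)) ,("carton",(745,400),(203,527)),):
    X,e=tri(A,P(*a),B,Q(*b)); print(n,X.round(4),round(e,4))
print("jar",plane(B,[Q(425,152)],.09).round(3), "brush",plane(B,[Q(60,205),Q(145,150)],.01).round(3))
# basket bottom corners scene: left (468,463) right(635,503); side: right (287,510), left(108,484)
print("basket bottom", plane(A,[P(468,463),P(635,503)],0).round(3),plane(B,[Q(108,484),Q(287,510)],0).round(3))
print("basket rim side", plane(B,[Q(103,452),Q(292,482)],.06).round(3),plane(A,[P(473,424),P(643,463),P(676,332),P(522,297)],.06).round(3))
# bottle label centre
print("bottle base",plane(A,[P(315,357)],0).round(3),plane(B,[Q(246,261)],0).round(3))
```

```text
handle far [ 0.5629 -0.2801  0.175 ] 0.0048
handle near [ 0.4618 -0.2726  0.173 ] 0.0041
bail near base [0.3407 0.2456 0.1441] 0.0003
bail far [0.5137 0.3229 0.143 ] 0.0031
cap [0.5408 0.0365 0.1426] 0.0014
tub top [0.3923 0.0477 0.074 ] 0.0023
bowl top [ 0.6708 -0.2064  0.0424] 0.0085
basket rim farcorner [0.4352 0.4049 0.1536] 0.0748
carton [0.3468 0.413  0.0562] 0.0061
jar [[ 0.407 -0.171  0.09 ]] brush [[ 0.786  0.104  0.01 ]
 [ 0.763 -0.048  0.01 ]]
basket bottom [[0.549 0.25  0.   ]
 [0.48  0.393 0.   ]] [[0.477 0.395 0.   ]
 [0.308 0.317 0.   ]]
basket rim side [[0.476 0.399 0.06 ]
 [0.302 0.323 0.06 ]] [[0.554 0.254 0.06 ]
 [0.486 0.394 0.06 ]
 [0.316 0.319 0.06 ]
 [0.379 0.176 0.06 ]]
bottle base [[0.545 0.042 0.   ]] [[0.535 0.045 0.   ]]
```

Measured so far (m):
- **Bay:** centre ≈ (0.549, 0.040), yaw ≈ −5.5°
- **Bottle:** ≈ (0.541, 0.039)
- **Basket:** ≈ (0.428, 0.285), yaw ≈ 24°
- **Handle:** ≈ (0.515, −0.277)
- **Mat:** (0.679, 0.205)

Next I'll hover over the bottle and refine with the wrist camera.

Emit:
{"method": "carry_out", "body": {
  "motion": [
    [[2, -4.2, 0, 0, 0, 0, 0], [3.9, -8.4, 0, 0, 0, 0, 0], [3.9, -8.4, 0, 0, 0, 0, 0], [3.9, -8.4, 0, 0, 0, 0, 0]]
  ],
  "force": 50
}}

```text
clock: 0.65
position: [0.5413, 0.039, 0.231]
tcp_rot: [2.221, 2.222, 0.0]
ft_force: [0.4, 0.1, -0.0]
grip_width: 0.0855
```

```bash
cat > w.py <<'E'
from h import *
from workcell import r
def wrist(name):
    p=r.sense(); s=r.snapshot("wrist"); cv2.imwrite(f"pics/{name}.png",s["img"])
    return p,s["img"],cam(s,p)
E
python3 - <<'E'
from w import *
p,im,c=wrist("w1"); print(p["clock"],p["position"],p["tcp_rot"],p["grip_width"])
for k in blobs(im,(105,120,50),(125,255,255))[:4]:
    x,y,w,h=cv2.boundingRect(k); mc=(x+w/2-.5,y+h/2-.5); print("blue",(x,y,w,h),plane(c,[mc],.15).round(4))
k=blobs(im,(22,120,80),(35,255,255))
for q in k[:2]:
    ap=cv2.approxPolyDP(cv2.convexHull(q),8,True).reshape(-1,2); print(ap.tolist(),plane(c,ap,.001).round(4).tolist())
for q in blobs(im,(55,100,50),(85,255,255))[:3]:
    x,y,w,h=cv2.boundingRect(q); print("green",(x,y,w,h),plane(c,[(x+w/2-.5,y+h/2-.5)],0.001).round(4))
E
```

```text
0.65 [0.54134888 0.0389819  0.23104382] [2.22099453e+00 2.22162530e+00 6.31438690e-06] 0.08545588980339308
blue (527, 134, 113, 196) [[0.7284 0.0229 0.15  ]]
blue (232, 278, 158, 72) [[ 0.5378 -0.0391  0.15  ]]
blue (611, 255, 29, 124) [[ 0.7826 -0.0483  0.15  ]]
blue (509, 181, 37, 75) [[0.6846 0.033  0.15  ]]
[[236, 80], [422, 101], [396, 246], [228, 229]] [[0.462, 0.1289, 0.001], [0.6494, 0.1088, 0.001], [0.6322, -0.049, 0.001], [0.4443, -0.0289, 0.001]]
green (283, 318, 51, 52) [[ 0.5324 -0.179   0.001 ]]
green (406, 0, 101, 56) [[0.6787 0.1798 0.001 ]]
green (287, 148, 54, 22) [[0.5393 0.0497 0.001 ]]
```

View pics/w1.png

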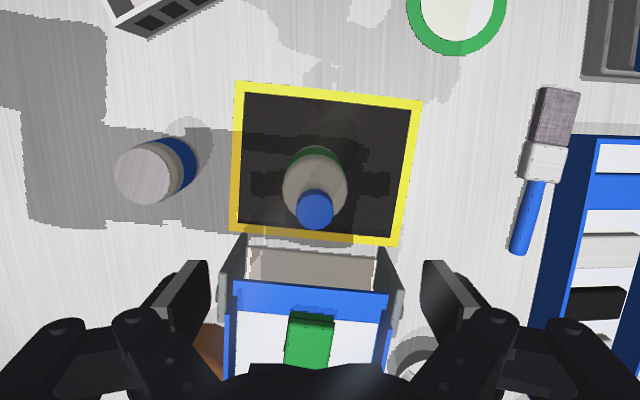

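The wrist view shows the bay pad with sharp corners, giving centre (0.547, 0.040) and yaw −6.1°. The blue cap is at (315,209).

Run:
```python
from w import *
p=r.sense(); s=r.snapshot("wrist"); c=cam(s,p)
print(plane(c,[(315,209),(315,205)],.14).round(4),plane(c,[(315,205)],.15).round(4))
m=blobs(s["img"],(105,120,50),(125,255,255),100)
for k in m: 
    x,y,w,h=cv2.boundingRect(k)
    if 280<x<350 and 150<y<240: print((x,y,w,h))
```

```text
[[0.5415 0.0361 0.14  ]
 [0.5415 0.0389 0.14  ]] [[0.5415 0.0418 0.15  ]]
(295, 189, 38, 41)
```

Emit:
{"method": "carry_out", "body": {
  "motion": [
    [[0, 0, 5, 0, 0, 0, 0], [0, 0, 9, 0, 0, 0, 0], [0, 0, 11.8, 0, 0, 0, 0], [0, 0, 11.8, 0, 0, 0, 0], [0, 0, 11.8, 0, 0, 0, 255], [0, 0, 11.8, 0, 0, 0, 255], [0, 0, 11.8, 0, 0, 0, 255], [0, 0, 11.8, 0, 0, 0, 255], [0, 0, 11.8, 0, 0, 0, 255], [0, 0, 11.8, 0, 0, 0, 255]]
  ],
  "force": 50
}}

```text
clock: 2.0
position: [0.5418, 0.0386, 0.1141]
tcp_rot: [2.221, 2.221, 0.0]
ft_force: [-0.8, -0.2, 5.3]
grip_width: 0.0244
```

Emit:
{"method": "carry_out", "body": {
  "motion": [
    [[0, 0, -3, 0, 0, 0, 255], [0, 0, -6, 0, 0, 0, 255], [2.5, 2, -6, 0, 0, 0, 255], [5.8, 4.8, -6, 0, 0, 0, 255], [9.2, 7.5, -6, 0, 0, 0, 255], [12.5, 10.3, -6, 0, 0, 0, 255], [15, 12.4, -6, 0, 0, 0, 255], [16.7, 13.7, -6, 0, 0, 0, 255], [16.7, 13.7, -5, 0, 0, 0, 255], [16.7, 13.7, -5, 0, 0, 0, 255]]
  ]
}}

```text
clock: 3.25
position: [0.6764, 0.2046, 0.1618]
tcp_rot: [-2.22, -2.219, 0.008]
ft_force: [0.3, -0.9, -2.6]
grip_width: 0.0244
```

Run:
```python
from w import *
p,im,c=wrist("w2"); print(p["position"],p["ft_force"],p["grip_width"])
S=r.snapshot("scene");T=r.snapshot("side")
a=cv2.resize(S["img"][180:310,280:420],(400,371)); b=cv2.resize(T["img"][180:310,180:320],(400,371))
cv2.imwrite("pics/v2.png",np.vstack([np.hstack([a,b]),cv2.resize(im[0:330],(440,227))[:, :].repeat(1,0) if False else np.zeros((1,800,3),np.uint8)]))
for s in (S,T):
    c=cam(s)
    for k in blobs(s["img"],(55,100,50),(85,255,255))[:3]:
        x,y,w,h=cv2.boundingRect(k); print((x,y,w,h),plane(c,[(x+w/2-.5,y+h/2-.5)],0.001).round(4))
```

```text
[0.67639885 0.20464369 0.16178801] [ 0.27998577 -0.91724164 -2.5812879 ] 0.024422158236515057
(293, 158, 24, 21) [[ 0.4471 -0.2157  0.001 ]]
(329, 260, 36, 27) [[0.6843 0.2067 0.001 ]]
(338, 245, 20, 17) [[0.6301 0.1593 0.001 ]]
(236, 241, 37, 26) [[0.6755 0.2093 0.001 ]]
(350, 170, 28, 18) [[ 0.5975 -0.233   0.001 ]]
(242, 222, 20, 20) [[0.7347 0.1487 0.001 ]]
```

View pics/v2.png

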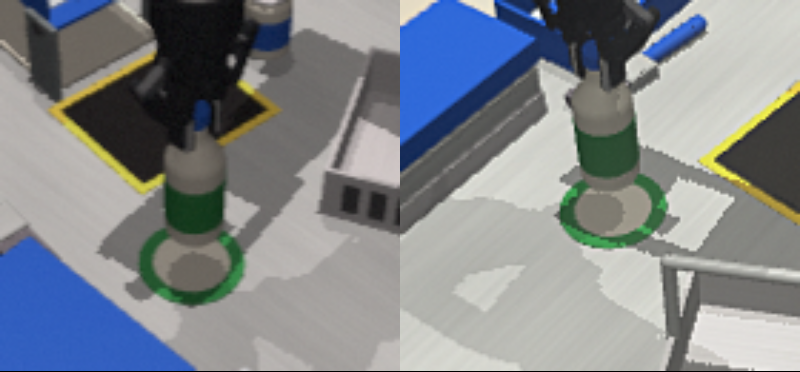

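The bottle is held upright over the mat. Now lowering and releasing.

Emit:
{"method": "carry_out", "body": {
  "motion": [
    [[0.1, 0.3, 2.5, 0, 0, 0, 255], [0.1, 0.3, 4, 0, 0, 0, 255], [0.1, 0.3, 4.7, 0, 0, 0, 255], [0.1, 0.3, 4.7, 0, 0, 0, 255], [0.1, 0.3, 4.7, 0, 0, 0, 255], [0.1, 0.3, 4.7, 0, 0, 0, 0], [0.1, 0.3, 4.7, 0, 0, 0, 0], [0.1, 0.3, 4.7, 0, 0, 0, 0], [0.1, 0.3, 4.7, 0, 0, 0, 0]]
  ]
}}

```text
clock: 4.53
position: [0.6812, 0.2056, 0.1171]
tcp_rot: [2.222, 2.22, -0.001]
ft_force: [-0.3, -1.5, 0.5]
grip_width: 0.0854
```

Emit:
{"method": "carry_out", "body": {
  "motion": [
    [[0, 0, -5, 0, 0, 0, 0], [0, 0, -10, 0, 0, 0, 0], [0, 0, -12, 0, 0, 0, 0], [1, -4, -12, 0, 0, 10, 0], [2, -8, -12, 0, 0, 20, 0], [3.5, -12, -12, 0, 0, 30, 0], [5, -16, -12, 0, 0, 40, 0], [6.5, -20, -12, 0, 0, 50, 0], [7.5, -23.5, -12, 0, 0, 60, 0], [7.9, -25.4, -12, 0, 0, 66, 0]]
  ]
}}

```text
clock: 5.78
position: [0.4251, 0.2854, 0.2374]
tcp_rot: [3.074, 0.648, -0.002]
ft_force: [0.0, -0.1, 0.0]
grip_width: 0.0855
```

Run:
```python
from w import *
p,im,c=wrist("w3"); print(p["clock"],p["position"],p["tcp_rot"],p["joint_positions"])
print(proj(c,[(0.3407,0.2456,.145),(0.5137,0.3229,.145),(0.427,.284,.145)]).round())
cv2.imwrite("pics/w3.png",im)
for n in ("scene","side"):
    s=r.snapshot(n); cc=cam(s)
    for k in blobs(s["img"],(55,100,50),(85,255,255))[:3]:
        x,y,w,h=cv2.boundingRect(k); print((x,y,w,h),plane(cc,[(x+w/2-.5,y+h/2-.5)],0.001).round(4))
```

```text
5.775 [0.42514851 0.28535114 0.23736076] [ 3.07364074e+00  6.47580506e-01 -1.69724596e-03] [ 3.72774005e-01  3.68634210e-01  1.70463768e+00 -3.29816889e-04
  1.06946455e+00  1.52842612e+00]
[[317. 322.]
 [316.  56.]
 [317. 203.]]
(329, 258, 36, 29) [[0.6817 0.2044 0.001 ]]
(293, 158, 24, 17) [[ 0.4394 -0.2241  0.001 ]]
(236, 236, 37, 31) [[0.6813 0.2022 0.001 ]]
(350, 170, 28, 19) [[ 0.5962 -0.2308  0.001 ]]
```

View pics/w3.png

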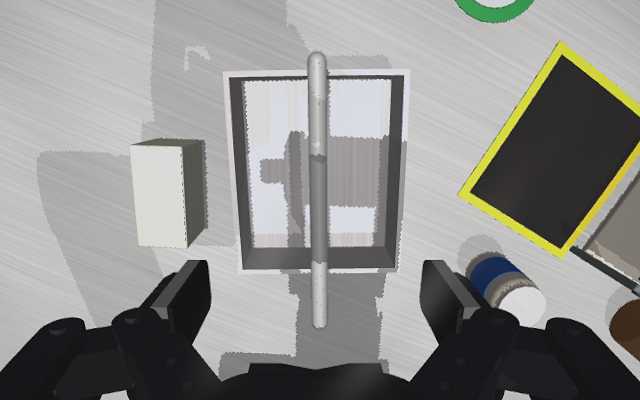

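The bottle is standing on the mat. The bail runs from (317,55) to (320,325), matching the prediction to 1–3 px. Descending and gripping.

Emit:
{"method": "carry_out", "body": {
  "motion": [
    [[0.1, 0.2, 5, 0, 0, 0, 0], [0.1, 0.2, 9, 0, 0, 0, 0], [0.1, 0.2, 11.1, 0, 0, 0, 0], [0.1, 0.2, 11.1, 0, 0, 0, 255], [0.1, 0.2, 11.1, 0, 0, 0, 255], [0.1, 0.2, 11.1, 0, 0, 0, 255], [0.1, 0.2, 11.1, 0, 0, 0, 255], [0.1, 0.2, 11.1, 0, 0, 0, 255], [0.1, 0.2, 11.1, 0, 0, 0, 255]]
  ],
  "force": 80
}}

```text
clock: 7.05
position: [0.429, 0.2847, 0.1273]
tcp_rot: [-3.072, -0.656, -0.003]
ft_force: [-2.7, 4.9, 6.7]
grip_width: 0.0093
```

Emit:
{"method": "carry_out", "body": {
  "motion": [
    [[0, 0, 0, 0, 0, 0, 255], [0, 0, -1, 0, 0, 0, 255], [0, 0, -2, 0, 0, 0, 255], [0, 0, -2, 0, 0, 0, 255]]
  ]
}}

```text
clock: 7.55
position: [0.4295, 0.2845, 0.148]
tcp_rot: [-3.072, -0.656, -0.006]
ft_force: [0.9, 0.0, -6.6]
grip_width: 0.0094
```

Emit:
{"method": "carry_out", "body": {
  "motion": [
    [[0, 0, -3, 0, 0, 0, 255], [0, 0, -6, 0, 0, 0, 255], [0, 0.5, -8, 0, 0, 0, 255], [0.1, 2, -8.5, 0, 0, 3, 255], [0.2, 4, -8.5, 0, 0, 6, 255], [0.3, 6.5, -8.5, 0, 0, 9, 255], [0.4, 9, -8.5, 0, 0, 12, 255], [0.5, 11.5, -8.5, 0, 0, 15, 255], [0.6, 14, -8.5, 0, 0, 18, 255], [0.7, 16.5, -8.5, 0, 0, 21, 255]]
  ]
}}

```text
clock: 8.8
position: [0.5025, 0.1348, 0.2316]
tcp_rot: [-3.14, -0.078, -0.001]
ft_force: [0.0, 0.2, -6.8]
grip_width: 0.0092
```

Emit:
{"method": "carry_out", "body": {
  "motion": [
    [[0.8, 2.2, 0, 0, 0, 2.5, 255], [1.8, 4.4, 0, 0, 0, 5, 255], [3, 6.6, 0, 0, 0, 7, 255], [3.8, 8.5, 0, 0, 0, 8.95, 255], [4.2, 9.5, 0, 0, 0, 8.95, 255], [4.2, 9.5, 0, 0, 0, 8.95, 255], [4.2, 9.5, 0, 0, 0, 8.95, 255]]
  ]
}}

```text
clock: 9.68
position: [0.5483, 0.0427, 0.2313]
tcp_rot: [-3.136, 0.166, 0.002]
ft_force: [-0.8, -0.1, -6.2]
grip_width: 0.0095
```

Run:
```python
from w import *
p,im,c=wrist("w4"); print(p["clock"],p["position"],p["tcp_rot"],p["ft_force"])
z=p["position"][2]
# predicted bail ends and basket rim corners if centred on TCP
from math import *
a=2*atan2(p["tcp_rot"][1],p["tcp_rot"][0]); print(degrees(a))
ex=np.array([cos(a),sin(a),0]); ey=np.array([-sin(a),cos(a),0]); o=p["position"]+[0,0,.019]-0.002*ex
P=np.array([o-.0925*ex,o+.0925*ex]+[o+i*.095*ex+j*.08*ey-[0,0,.085] for i,j in((1,1),(1,-1),(-1,-1),(-1,1))])
print(proj(c,P).round(1).tolist())
q=np.array([.547,.040,.001]);a=radians(-6.1);ex=np.array([cos(a),sin(a),0]); ey=np.array([-sin(a),cos(a),0])
print("bay",proj(c,[q+i*.095*ex+j*.08*ey for i,j in((1,1),(1,-1),(-1,-1),(-1,1))]).round(1).tolist())
```

```text
9.675 [0.54830171 0.04272013 0.23133443] [-3.13566612e+00  1.66204589e-01  1.61741772e-03] [-0.75749135 -0.11707413 -6.19045972]
353.93180393289714
[[312.4, 460.3], [311.3, 34.1], [169.9, 59.0], [456.9, 59.0], [427.3, 348.7], [199.9, 348.3]]
bay [[237.1, 76.0], [397.6, 76.2], [387.4, 252.7], [246.4, 252.4]]
```

View pics/w4.png

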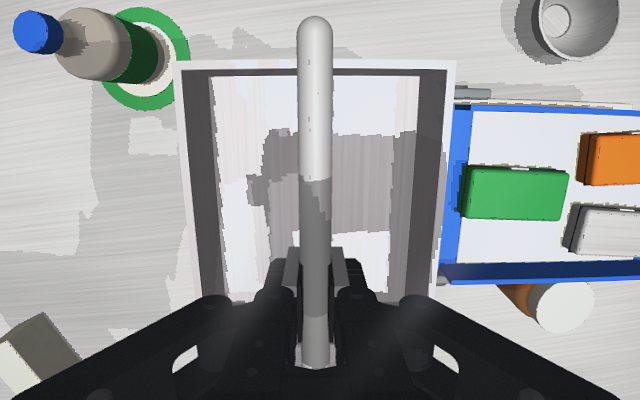

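The basket hangs square, with rim corners (173,62)/(456,62) against predictions of (170,59)/(457,59). There is clearance to the lip, so I'm lowering it.

Emit:
{"method": "carry_out", "body": {
  "motion": [
    [[0, 0.1, 2.5, 0, 0, 0, 255], [0, 0.1, 5, 0, 0, 0, 255], [0, 0.1, 7.5, 0, 0, 0, 255], [0, 0.1, 9, 0, 0, 0, 255], [0, 0.1, 9.8, 0, 0, 0, 255], [0, 0.1, 10.2, 0, 0, 0, 255], [0, 0.1, 10.2, 0, 0, 0, 255], [0, 0.1, 10.2, 0, 0, 0, 255]]
  ]
}}

```text
clock: 10.72
position: [0.5487, 0.0419, 0.1301]
tcp_rot: [-3.136, 0.166, -0.001]
ft_force: [-0.6, 0.9, -7.3]
grip_width: 0.0094
```

Emit:
{"method": "carry_out", "body": {
  "motion": [
    [[0, 0, 0.2, 0, 0, 0, 255], [0, 0, 0.3, 0, 0, 0, 255], [0, 0, 0.3, 0, 0, 0, 255]]
  ]
}}

```text
clock: 11.1
position: [0.5494, 0.0422, 0.1277]
tcp_rot: [-3.135, 0.166, -0.004]
ft_force: [0.9, 1.8, -2.1]
grip_width: 0.0096
```

Nearly set down; a final millimetre, then open and rise.

Emit:
{"method": "carry_out", "body": {
  "motion": [
    [[0, 0, 0.15, 0, 0, 0, 255], [0, 0, 0.15, 0, 0, 0, 255], [0, 0, 0.15, 0, 0, 0, 0], [0, 0, 0.15, 0, 0, 0, 0], [0, 0, 0.15, 0, 0, 0, 0], [0, 0, 0.15, 0, 0, 0, 0], [0, 0, -4, 0, 0, 0, 0], [0, 0, -9, 0, 0, 0, 0], [0, 0, -12, 0, 0, 0, 0], [0, 0, -12, 0, 0, 0, 0]]
  ]
}}

```text
clock: 12.35
position: [0.5508, 0.0417, 0.2503]
tcp_rot: [-3.136, 0.166, -0.014]
ft_force: [0.4, -0.4, -0.5]
grip_width: 0.0856
```

Run:
```python
from w import *
from math import *
p,im,c=wrist("w5"); print(p["clock"],p["position"],p["tcp_rot"],p["joint_positions"].round(2))
a=radians(-6.1);ex=np.array([cos(a),sin(a),0]); ey=np.array([-sin(a),cos(a),0]); b=np.array([.547,.040,0])
print("rim if centred",proj(c,[b+i*.095*ex+j*.08*ey+[0,0,.061] for i,j in((1,1),(1,-1),(-1,-1),(-1,1))]).round(1).tolist())
h=b-.32*ey+[0,0,.175]; print("handle",h, proj(c,[h-.048*ex,h,h+.048*ex]).round(1).tolist())
```

```text
12.35 [0.55083239 0.04174458 0.2503435 ] [-3.13602451  0.16590864 -0.01413603] [-0.13  0.4   1.6   0.    1.13  1.55]
rim if centred [[227.1, 78.4], [406.5, 78.6], [394.3, 273.4], [238.4, 273.1]]
handle [ 0.5129955  -0.27818814  0.175     ] [[723.8, 276.3], [740.9, 218.0], [755.4, 155.1]]
```

View pics/w5.png

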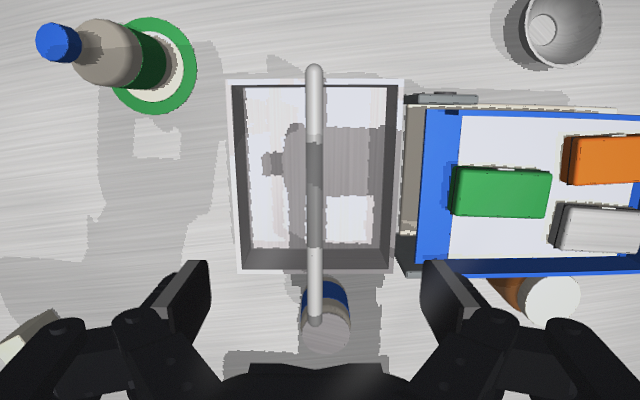

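The basket sits on the bay within about 2 mm, with rim corners (227,81)/(404,80)/(393,272)/(238,272) against an ideal of (227,78)/(406,78)/(394,273)/(238,273). Moving over the handle.

Emit:
{"method": "carry_out", "body": {
  "motion": [
    [[0, 4, 0, 0, 0, 0, 0], [0, 8.5, 0, 0, 0, 0, 0], [-0.1, 13, 0, 0, 0, 0, 0], [-0.2, 18, 0, 0, 0, 0, 0], [-0.2, 23, 0, 0, 0, 0, 0], [-0.3, 27, 0, 0, 0, 0, 0], [-0.4, 30, 0, 0, 0, 0, 0], [-0.4, 32.2, 0, 0, 0, 0, 0], [-0.4, 32.2, 0, 0, 0, 0, 0]]
  ]
}}

```text
clock: 13.52
position: [0.511, -0.2787, 0.2466]
tcp_rot: [-3.134, 0.169, -0.005]
ft_force: [0.0, 0.2, 0.1]
grip_width: 0.0856
```

Run:
```python
from w import *
from math import *
p,im,c=wrist("w6"); print(p["clock"],p["position"],p["tcp_rot"],p["joint_positions"].round(2))
a=radians(-6.1);ex=np.array([cos(a),sin(a),0]); ey=np.array([-sin(a),cos(a),0]); b=np.array([.547,.040,0])
h=b-.32*ey+[0,0,.175]; print("handle",h, proj(c,[h-.048*ex,h,h+.048*ex]).round(1).tolist())
A=cam(dict(np.load("pics/scene0.npz"))); print("soap",plane(A,[(230+82/2.9,95+53/2.9)],.14))
```

```text
13.525 [ 0.5109785  -0.27871295  0.24659684] [-3.13419321  0.1692433  -0.00505647] [-0.69  0.45  1.53  0.    1.16  0.98]
handle [ 0.5129955  -0.27818814  0.175     ] [[312.6, 281.3], [312.4, 212.6], [312.2, 135.3]]
soap [[ 0.46480447 -0.42299529  0.14      ]]
```

View pics/w6.png

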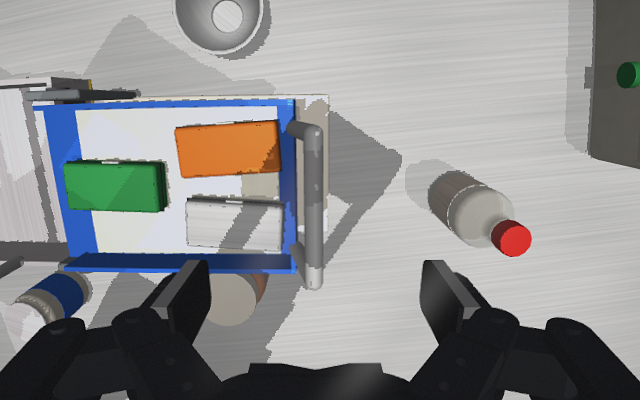

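The bar is at column 314 and spans rows 128–288, as predicted. The soap and jar are clear of the fingers, so I'm descending and gripping.

Emit:
{"method": "carry_out", "body": {
  "motion": [
    [[0.2, 0, 4.5, 0, 0, 0, 0], [0.2, 0, 8, 0, 0, 0, 0], [0.2, 0, 9.2, 0, 0, 0, 0], [0.2, 0, 9.2, 0, 0, 0, 0], [0.2, 0, 9.2, 0, 0, 0, 255], [0.2, 0, 9.2, 0, 0, 0, 255], [0.2, 0, 9.2, 0, 0, 0, 255], [0.2, 0, 9.2, 0, 0, 0, 255], [0.2, 0, 9.2, 0, 0, 0, 255], [0.2, 0, 9.2, 0, 0, 0, 255]]
  ],
  "force": 45
}}

```text
clock: 14.82
position: [0.5135, -0.2776, 0.1554]
tcp_rot: [-3.134, 0.167, -0.006]
ft_force: [-0.9, 0.7, 4.5]
grip_width: 0.0103
```

Run:
```python
from workcell import r
import numpy as np
p=r.sense(); print(p["position"],p["tcp_rot"],p["ft_force"],p["grip_width"])
a0=np.arctan2(85,215)
for d in (0,3,6,9,12,15,18,21,24,27,30,33,36,40,45,50,55,60):
    t=a0+np.radians(d); print(d, "back(+y world, tool -y) %.2f up %.2f"%(23.12*(np.cos(a0)-np.cos(t)),23.12*(np.sin(t)-np.sin(a0))))
```

```text
[ 0.51348129 -0.27757478  0.15536711] [-3.13418179  0.16741193 -0.00573169] [-0.90606738  0.6588265   4.50617606] 0.010254707602323167
0 back(+y world, tool -y) 0.00 up 0.00
3 back(+y world, tool -y) 0.47 up 1.11
6 back(+y world, tool -y) 1.01 up 2.20
9 back(+y world, tool -y) 1.59 up 3.26
12 back(+y world, tool -y) 2.24 up 4.28
15 back(+y world, tool -y) 2.93 up 5.28
18 back(+y world, tool -y) 3.68 up 6.23
21 back(+y world, tool -y) 4.47 up 7.14
24 back(+y world, tool -y) 5.32 up 8.01
27 back(+y world, tool -y) 6.20 up 8.83
30 back(+y world, tool -y) 7.13 up 9.61
33 back(+y world, tool -y) 8.10 up 10.34
36 back(+y world, tool -y) 9.10 up 11.01
40 back(+y world, tool -y) 10.49 up 11.83
45 back(+y world, tool -y) 12.31 up 12.71
50 back(+y world, tool -y) 14.19 up 13.43
55 back(+y world, tool -y) 16.13 up 13.99
60 back(+y world, tool -y) 18.11 up 14.37
```

Emit:
{"method": "carry_out", "body": {
  "motion": [
    [[0, -0.5, -1.1, 0, 0, 0, 255], [0, -1, -2.2, 0, 0, 0, 255], [0, -1.6, -3.3, 0, 0, 0, 255], [0, -2.2, -4.3, 0, 0, 0, 255], [0, -2.9, -5.3, 0, 0, 0, 255], [0, -3.4, -5.9, 0, 0, 0, 255], [0, -3.9, -6.5, 0, 0, 0, 255], [0, -4.2, -6.8, 0, 0, 0, 255], [0, -4.5, -7.1, 0, 0, 0, 255], [0, -4.5, -7.1, 0, 0, 0, 255]]
  ]
}}

```text
clock: 16.08
position: [0.518, -0.2341, 0.2275]
tcp_rot: [-3.137, 0.167, -0.007]
ft_force: [-1.8, -5.6, -0.3]
grip_width: 0.0103
```

```bash
cat > look.py <<'E'
from w import *
import sys
def look(t):
    p=r.sense(); print(p["clock"],p["position"].round(4),p["ft_force"].round(1),p["grip_width"].round(4))
    for n in ("scene","side"):
        s=r.snapshot(n); c=cam(s); cv2.imwrite(f"pics/{n}_{t}.png",s["img"])
        for nm,lo,hi in (("orange",(5,170,100),(15,255,255)),("green",(55,120,60),(85,255,255))):
            for k in blobs(s["img"],lo,hi,20)[:4]:
                x,y,w,h=cv2.boundingRect(k)
                if 255<x<420 and 120<y<290: print(n,nm,(x,y,w,h),plane(c,[(x+w/2-.5,y+h/2-.5)],.03).round(3)[0])
look(sys.argv[1])
E
python3 look.py t1
```

```text
Traceback (most recent call last):
  File "look.py", line 11, in <module>
    look(sys.argv[1])
    ~~~~^^^^^^^^^^^^^
  File "look.py", line 4, in look
    p=r.sense(); print(p["clock"],p["position"].round(4),p["ft_force"].round(1),p["grip_width"].round(4))
                                                                                ^^^^^^^^^^^^^^^^^^^^^
AttributeError: 'float' object has no attribute 'round'
```

```bash
sed -i 's/p\["grip_width"\].round(4)/round(p["grip_width"],4)/' look.py; python3 look.py t1
```

```text
16.075 [ 0.518  -0.2341  0.2275] [-1.8 -5.6 -0.3] 0.0103
scene orange (271, 139, 21, 16) [ 0.444 -0.34   0.03 ]
scene green (295, 152, 23, 23) [ 0.45  -0.203  0.03 ]
scene green (329, 261, 36, 25) [0.702 0.223 0.03 ]
side orange (362, 141, 15, 18) [ 0.643 -0.342  0.03 ]
side green (349, 164, 27, 25) [ 0.591 -0.209  0.03 ]
```

Emit:
{"method": "carry_out", "body": {
  "motion": [
    [[0, -0.4, -0.45, 0, 0, 0, 255], [0, -0.8, -0.9, 0, 0, 0, 255], [0, -1.3, -1.3, 0, 0, 0, 255], [0, -1.7, -1.7, 0, 0, 0, 255], [0, -2.2, -2.1, 0, 0, 0, 255], [0, -2.6, -2.5, 0, 0, 0, 255], [0, -2.6, -2.5, 0, 0, 0, 255], [0, -2.6, -2.5, 0, 0, 0, 255]]
  ]
}}

```text
clock: 17.18
position: [0.5207, -0.2085, 0.2527]
tcp_rot: [3.137, -0.167, 0.007]
ft_force: [-0.8, -5.0, 2.4]
grip_width: 0.0106
```

```bash
python3 look.py t2
```

```text
17.175 [ 0.5207 -0.2085  0.2527] [-0.8 -5.   2.4] 0.0106
scene orange (285, 151, 24, 24) [ 0.47  -0.229  0.03 ]
scene green (329, 261, 36, 25) [0.702 0.223 0.03 ]
scene green (312, 173, 16, 16) [ 0.484 -0.102  0.03 ]
scene green (320, 188, 14, 12) [ 0.514 -0.04   0.03 ]
side orange (339, 159, 24, 27) [ 0.63  -0.206  0.03 ]
side green (330, 205, 17, 24) [ 0.553 -0.013  0.03 ]
```

Orange and green are sliding, so I'll hold and then keep raising gently.

Emit:
{"method": "carry_out", "body": {
  "motion": [
    [[0, 0, 0, 0, 0, 0, 255], [0, 0, 0, 0, 0, 0, 255], [0, 0, 0, 0, 0, 0, 255], [0, 0, 0, 0, 0, 0, 255], [0, -0.5, -0.4, 0, 0, 0, 255], [0, -1, -0.7, 0, 0, 0, 255], [0, -1.5, -1.1, 0, 0, 0, 255], [0, -2, -1.4, 0, 0, 0, 255], [0, -2, -1.4, 0, 0, 0, 255], [0, -2, -1.4, 0, 0, 0, 255]]
  ]
}}

```text
clock: 18.52
position: [0.5228, -0.1891, 0.2675]
tcp_rot: [3.135, -0.167, 0.008]
ft_force: [-2.6, -6.2, 4.1]
grip_width: 0.0104
```

```bash
python3 look.py t3
python3 - <<'E'
import cv2, numpy as np
a=cv2.imread("pics/scene_t3.png")[100:260,240:400]; b=cv2.imread("pics/side_t3.png")[110:290,265:445]
cv2.imwrite("pics/m3.png",np.hstack([cv2.resize(x,(400,400),interpolation=cv2.INTER_CUBIC) for x in (a,b)]))
E
```

```text
18.525 [ 0.5228 -0.1891  0.2675] [-2.6 -6.2  4.1] 0.0104
scene orange (314, 196, 14, 21) [ 0.567 -0.012  0.03 ]
scene orange (302, 191, 9, 15) [ 0.573 -0.07   0.03 ]
scene green (329, 261, 36, 25) [0.702 0.223 0.03 ]
scene green (332, 211, 20, 14) [0.56  0.069 0.03 ]
side orange (321, 196, 14, 26) [ 0.595 -0.024  0.03 ]
side green (312, 227, 20, 16) [0.551 0.073 0.03 ]
```

View pics/m3.png

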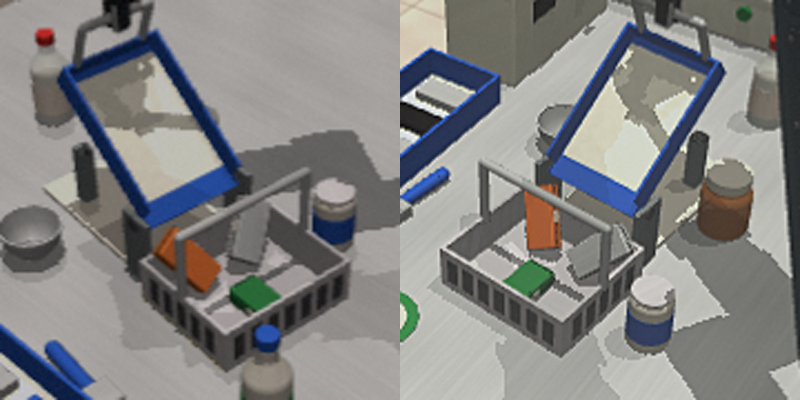

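All three cases have left the tray. Green lies flat in the basket, while orange and steel lean on the near wall and may still be moving. I'll raise a little more and let them settle.

Emit:
{"method": "carry_out", "body": {
  "motion": [
    [[0, -0.7, -0.4, 0, 0, 0, 255], [0, -1.4, -0.8, 0, 0, 0, 255], [0, -2.1, -1.15, 0, 0, 0, 255], [0, -2.8, -1.45, 0, 0, 0, 255], [0, -3.5, -1.75, 0, 0, 0, 255], [0, -3.5, -1.75, 0, 0, 0, 255], [0, -3.5, -1.75, 0, 0, 0, 255], [0, -3.5, -1.75, 0, 0, 0, 255]]
  ]
}}

```text
clock: 19.62
position: [0.5264, -0.1552, 0.2866]
tcp_rot: [3.133, -0.166, 0.009]
ft_force: [-2.3, -5.4, 8.3]
grip_width: 0.0101
```

```bash
python3 look.py t4
python3 - <<'E'
from h import *
a=cv2.imread("pics/scene_t3.png").astype(int);b=cv2.imread("pics/scene_t4.png").astype(int)
print(abs(a-b)[185:250,295:385].mean())
A=cam(dict(np.load("pics/scene0.npz"))); B=cam(dict(np.load("pics/side0.npz")))
# orange in m3: scene scale 2.5 off(240,100); side scale 400/180 off(265,110)
S=lambda x,y:(240+x/2.5,100+y/2.5); T=lambda x,y:(265+x*.45,110+y*.45)
for n,s,t in (("or top left",(168,229),(527,185)),("or top right",(192,238),(556,187)),("or low",(212,288),(545,245)),("steel hi",(248,198),(628,230))):
    X,e=tri(A,S(*s),B,T(t[0]-400,t[1])); print(n,X.round(3),round(e,3))
E
```

```text
19.625 [ 0.5264 -0.1552  0.2866] [-2.3 -5.4  8.3] 0.0101
scene orange (314, 196, 14, 21) [ 0.567 -0.012  0.03 ]
scene orange (302, 191, 9, 15) [ 0.573 -0.07   0.03 ]
scene green (329, 260, 36, 26) [0.701 0.222 0.03 ]
scene green (332, 211, 20, 14) [0.56  0.069 0.03 ]
side orange (321, 196, 14, 26) [ 0.595 -0.024  0.03 ]
side green (312, 227, 22, 16) [0.549 0.071 0.03 ]
3.4573219373219373
or top left [ 0.606 -0.018  0.096] 0.018
or top right [ 0.576 -0.023  0.082] 0.019
or low [0.57  0.005 0.012] 0.012
steel hi [ 0.47  -0.029  0.07 ] 0.004
```

Nothing is moving in the basket and nothing rests on the tray. Lowering along the arc.

Emit:
{"method": "carry_out", "body": {
  "motion": [
    [[0, 0.8, 0.4, 0, 0, 0, 255], [0, 1.6, 0.8, 0, 0, 0, 255], [0, 2.4, 1.2, 0, 0, 0, 255], [0, 3.2, 1.7, 0, 0, 0, 255], [0, 4, 2.2, 0, 0, 0, 255], [0, 4.7, 2.7, 0, 0, 0, 255], [0, 5.4, 3.3, 0, 0, 0, 255], [0, 6.1, 3.9, 0, 0, 0, 255], [0, 6.8, 4.5, 0, 0, 0, 255], [0, 7.4, 5.1, 0, 0, 0, 255]]
  ]
}}

```text
clock: 20.98
position: [0.5186, -0.229, 0.235]
tcp_rot: [3.134, -0.166, 0.008]
ft_force: [0.5, 0.4, -1.0]
grip_width: 0.0102
```

```bash
python3 look.py t5
```

```text
20.975 [ 0.5186 -0.229   0.235 ] [ 0.5  0.4 -1. ] 0.0102
scene orange (314, 196, 14, 20) [ 0.566 -0.013  0.03 ]
scene orange (302, 191, 9, 15) [ 0.573 -0.07   0.03 ]
scene green (329, 261, 36, 25) [0.702 0.223 0.03 ]
scene green (332, 211, 20, 14) [0.56  0.069 0.03 ]
side orange (321, 196, 14, 26) [ 0.595 -0.024  0.03 ]
side green (312, 227, 22, 16) [0.549 0.071 0.03 ]
```

Emit:
{"method": "carry_out", "body": {
  "motion": [
    [[0, 0.6, 0.7, 0, 0, 0, 255], [0, 1.2, 1.4, 0, 0, 0, 255], [0, 1.8, 2.1, 0, 0, 0, 255], [0, 2.3, 2.8, 0, 0, 0, 255], [0, 2.8, 3.6, 0, 0, 0, 255], [0, 3.3, 4.3, 0, 0, 0, 255], [0, 3.7, 5.1, 0, 0, 0, 255], [0, 4.15, 5.9, 0, 0, 0, 255], [0, 4.5, 6.7, 0, 0, 0, 255], [0, 4.75, 7.3, 0, 0, 0, 255]]
  ]
}}

```text
clock: 22.32
position: [0.5136, -0.2771, 0.1613]
tcp_rot: [3.133, -0.167, 0.006]
ft_force: [-0.6, -1.9, 0.1]
grip_width: 0.0103
```

```bash
python3 look.py t6
```

```text
22.325 [ 0.5136 -0.2771  0.1613] [-0.6 -1.9  0.1] 0.0103
scene orange (314, 196, 14, 21) [ 0.567 -0.012  0.03 ]
scene orange (302, 191, 9, 15) [ 0.573 -0.07   0.03 ]
scene green (329, 261, 36, 25) [0.702 0.223 0.03 ]
scene green (332, 211, 20, 14) [0.56  0.069 0.03 ]
side orange (321, 196, 14, 26) [ 0.595 -0.024  0.03 ]
side green (312, 227, 22, 16) [0.549 0.071 0.03 ]
```

Cases are undisturbed. Now the last few millimetres, slowly, until the tray bears on its posts.

Emit:
{"method": "carry_out", "body": {
  "motion": [
    [[0, 0, 0.2, 0, 0, 0, 255], [0, 0.05, 0.4, 0, 0, 0, 255], [0, 0.05, 0.6, 0, 0, 0, 255], [0, 0.05, 0.75, 0, 0, 0, 255], [0, 0.05, 0.75, 0, 0, 0, 255]]
  ]
}}

```text
clock: 23.05
position: [0.5136, -0.2778, 0.1598]
tcp_rot: [3.131, -0.166, 0.009]
ft_force: [-9.8, 4.4, 31.2]
grip_width: 0.0103
```

The tray is on its posts (contact force rising). I'll relieve the press slightly, then release and rise.

Emit:
{"method": "carry_out", "body": {
  "motion": [
    [[0, 0, -0.05, 0, 0, 0, 255], [0, 0, -0.1, 0, 0, 0, 255], [0, 0, -0.1, 0, 0, 0, 255]]
  ]
}}

```text
clock: 23.42
position: [0.5135, -0.2777, 0.1602]
tcp_rot: [3.131, -0.165, 0.008]
ft_force: [-2.0, 0.1, 1.4]
grip_width: 0.0101
```

Emit:
{"method": "carry_out", "body": {
  "motion": [
    [[0, 0, 0, 0, 0, 0, 0], [0, 0, 0, 0, 0, 0, 0], [0, 0, 0, 0, 0, 0, 0], [0, 0, 0, 0, 0, 0, 0], [0, 0, 0, 0, 0, 0, 0], [0, 0, -3, 0, 0, 0, 0], [0, 0, -7, 0, 0, 0, 0], [0, 0, -12, 0, 0, 0, 0], [0, 0, -14, 0, 0, 0, 0], [0, 0, -14, 0, 0, 0, 0]]
  ]
}}

```text
clock: 24.68
position: [0.5137, -0.2774, 0.3022]
tcp_rot: [3.129, -0.165, 0.014]
ft_force: [-0.7, 0.8, -1.7]
grip_width: 0.0857
```

```bash
python3 look.py t7
python3 - <<'E'
from w import *
p,im,c=wrist("w7")
a=cv2.imread("pics/scene_t7.png")[100:300,230:430]; b=cv2.imread("pics/side_t7.png")[100:300,250:450]
top=np.hstack([cv2.resize(x,(400,400),interpolation=cv2.INTER_CUBIC) for x in (a,b)])
# wrist crop + zoom of basket in side
z1=cv2.resize(cv2.imread("pics/side_t7.png")[180:265,285:370],(200,200),interpolation=cv2.INTER_CUBIC)
z2=cv2.resize(cv2.imread("pics/scene_t7.png")[170:255,290:375],(200,200),interpolation=cv2.INTER_CUBIC)
cv2.imwrite("pics/fin.png",np.vstack([top,np.hstack([cv2.resize(im,(320,200)),z1,z2,np.zeros((200,80,3),np.uint8)])]))
for n in("scene","side"):
    s=cv2.imread(f"pics/{n}_t7.png").astype(int)-cv2.imread(f"pics/{n}0.png"); print(n,"tray-area diff",abs(s)[140:170,300:330].mean())
E
```

```text
24.675 [ 0.5137 -0.2774  0.3022] [-0.7  0.8 -1.7] 0.0857
scene orange (314, 196, 14, 20) [ 0.566 -0.013  0.03 ]
scene orange (302, 191, 9, 15) [ 0.573 -0.07   0.03 ]
scene green (329, 261, 36, 25) [0.702 0.223 0.03 ]
scene green (332, 211, 20, 13) [0.558 0.067 0.03 ]
side orange (321, 196, 13, 26) [ 0.597 -0.023  0.03 ]
side green (312, 227, 22, 16) [0.549 0.071 0.03 ]
scene tray-area diff 40.157407407407405
side tray-area diff 16.506666666666668
```

View pics/fin.png

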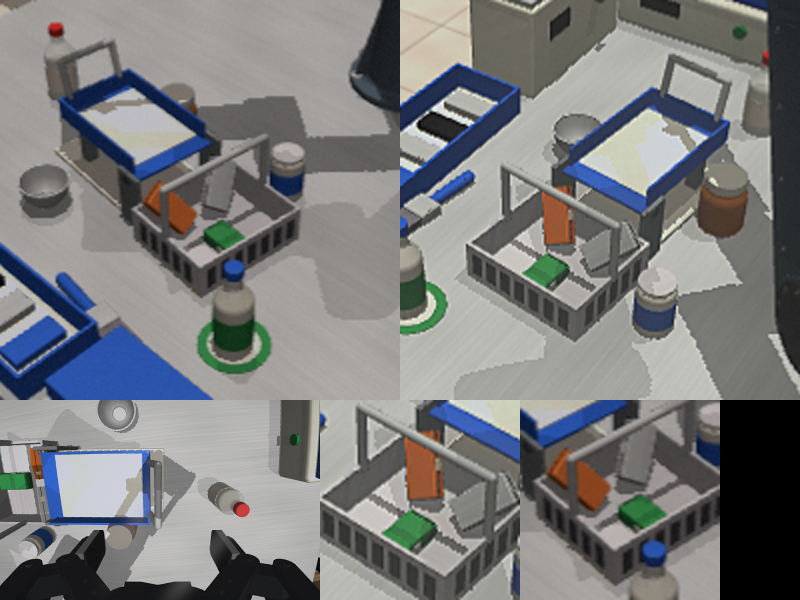

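Last check (12th picture): the tray is down and empty, the bottle is on its mat, and all three cases are in the basket. Green is flat; orange and steel lean on the wall nearest the tray. I'll check orange's and steel's centres numerically.

Run:
```python
from w import *
from math import *
A=cam(dict(np.load("pics/scene0.npz"))); B=cam(dict(np.load("pics/side0.npz")))
a=radians(-6.1);ex=np.array([cos(a),sin(a),0]); ey=np.array([-sin(a),cos(a),0]); b=np.array([.547,.040,0])
def rep(n,X,e): d=X-b; print(n,"bay coords mm",(np.array([d@ex,d@ey,d[2]])*1000).round(),"gap",round(e*1000))
rep("orange centre",*tri(A,(315,204),B,(327.5,209)))
# fin zooms: side zoom origin(320,400) src(285,180), scene zoom origin(520,400) src(290,170), scale 200/85
S=lambda x,y:(290+(x-520)*.425,170+(y-400)*.425); T=lambda x,y:(285+(x-320)*.425,180+(y-400)*.425)
rep("orange top far",*tri(A,S(556,453),B,T(405,435)))
rep("orange bottom near",*tri(A,S(607,490),B,T(441,497)))
rep("orange top near",*tri(A,S(580,456),B,T(432,432)))
rep("steel top",*tri(A,S(628,427),B,T(498,477)))
rep("steel mid",*tri(A,S(638,455),B,T(483,503)))
p,im,c=wrist("w8")
for k in blobs(im,(5,150,80),(18,255,255),30)[:4]:
    x,y,w,h=cv2.boundingRect(k); print((x,y,w,h))
    if x<150:
        for z in (.03,.06,.08):
            for q in ((x,y+h/2),(x+w-1,y+h/2)): d=plane(c,[q],z)[0]-b; print(z,q,"bay x,y mm",round(d@ex*1000),round(d@ey*1000))
```

```text
orange centre bay coords mm [ 45. -48.  45.] gap 7
orange top far bay coords mm [ 69. -54.  90.] gap 23
orange bottom near bay coords mm [  9. -41.  19.] gap 3
orange top near bay coords mm [ 40. -57.  88.] gap 12
steel top bay coords mm [-52. -70.  71.] gap 2
steel mid bay coords mm [-49. -47.  42.] gap 1
(59, 96, 28, 62)
0.03 (59, 127.0) bay x,y mm 44 -19
0.03 (86, 127.0) bay x,y mm 43 -53
0.06 (59, 127.0) bay x,y mm 46 -41
0.06 (86, 127.0) bay x,y mm 45 -72
0.08 (59, 127.0) bay x,y mm 47 -55
0.08 (86, 127.0) bay x,y mm 46 -85
```

Orange's centre is 48 mm on the tray side of the bay centre and 45 mm up. Steel's is 47 mm and 42 mm. Both are inside the walls (75 mm) and below the rim (60 mm), and orange's position hasn't changed since it came to rest. The gripper is clear, so I'm handing in.

```bash
python3 -c "
from workcell import r
print(r.close_job(), r.sense()['clock'])"
```

```text
the job is handed in; nothing more can be done
the job is handed in; nothing more can be done
```

The job is done and handed in after about 25 s of robot time. I stood the bottle on its mat and set the basket on the bay. Then I raised the tray to about 45° until all three cases slid in, lowered it onto its posts by the handle, let go and moved clear.

**Checks that passed**
- **Basket:** it sits on the bay within about 2 mm and square to it.
- **Bottle:** it stands upright on the mat.
- **Tray:** it is empty and level on its posts.
- **Bystanders:** all look undisturbed in the last pictures; I did not measure them again.
- **Limits:** wrist force readings stayed low, the highest being 31 N as the tray met its posts; I eased that off before letting go.

**Less than perfect**
- **Leaning cases:** green lies flat, but orange and steel lean on the basket wall nearest the tray, with their upper ends above the rim. Their centres are inside the basket and below the rim (about 45 and 42 mm up). Orange had not moved since the slide ended; I judged steel at rest from the pictures.
- **Rough measurements:** the two-view estimates of orange's upper edge disagreed by 12–23 mm, so I relied on its centre (7 mm) and the wrist view instead.
- **Grip slip:** the handle slid about 4 mm in the grip during the lift, so the tray reached its posts that much sooner than planned.

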